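Shunt the punching sled to the index post

TASK

Bring the heavy punching sled along its rail to the index post: get it rolling towards your left with a push on its right-hand spring buffer, catch and brake it on its left-hand buffer while it is still rolling, and leave it released and standing still with the steel strip on its deck in line with the post's pointer. Work gently and touch the sled only on its two buffers: never run a buffer all the way in, never let the sled hit the end stops, and leave the other things on the bench where they are.

Things in the scene. Friction and masses are not known exactly. Their poses are not given: they have to be found in the camera images.
- rail: Wooden rail bed on the bench, 180 x 660 mm, with two steel rods whose tops are 34 mm above the bench. Origin: centre of its underside. The sled travels along the bed's y axis (+y to the robot's left, apart from the bed's yaw); x points away from the robot, z up.
- stop_left (a point): Between the two left-hand stop posts (dark steel, 22 mm wide, centred 68 mm either side of this point, up to 80 mm above the bench; 114 mm free between them, so fingers pass over the rods there), in the plane of their rubber pads, 66 mm above the bench. The deck, not the buffer, meets the pads, when joint sled reads 0.19. A like pair at the right-hand end meets it at -0.23.
- sled (a joint): Position of the sled's centre along the rail bed's y, m, in the bed's frame (its x is 0 there). Whole sled nominally 2.56 kg, the true one up to a third off; very low friction, nominally 0.012 N dry plus 0.1 N per m/s, so it rolls on for long. It cannot leave the rail. Starts at rest at -0.18 to -0.07.
- deck (a point): The sled is a dark wooden slab, 160 mm across the rail x 140 mm along it, from 40 to 85 mm above the bench, with a round end-grain punching block, 116 mm diameter, on top up to 105 mm. The point is the centre of the block's top, above the sled's centre; axes as the rail's. Not to be touched.
- strip (a point): Middle of the far edge of the deck, at the end of a thin steel index strip (22 x 6 mm) let into the deck's top at its middle: 80 mm from the sled's centre in +x of the rail, 0 along the rail, 87 mm above the bench.
- buffer_right (a joint): Compression of the right-hand (-y) spring buffer, m: 0 free, 0.04 fully in. A black rubber block, 90 mm across the rail, 47 to 87 mm above the bench, standing 50 mm out of the deck and telescoping into it. Spring nominally 40 N/m, no preload, hardly any damping (0.4 N per m/s), so the sled bounces back off anything held still against it. Block 80 g.
- buffer_left (a joint): The same for the left-hand (+y) buffer.
- buffer_right_face (a point): Centre of the outer flat face of the right-hand buffer, 67 mm above the bench; free, it is 120 mm from the sled's centre along the rail.
- buffer_left_face (a point): Centre of the outer flat face of the left-hand buffer, 67 mm above the bench; free, it is 120 mm from the sled's centre along the rail.
- index: Index post, fixed at the far side of the rail: aluminium upright 30 mm wide, with a steel pointer at its top (8 mm wide, 95 mm above the bench) reaching towards the deck. Origin on the bench below the pointer's tip, axes as the rail's. At the mark, point strip and this origin agree along the rail's y; joint sled then reads 0.07 to 0.15.
- dye: Bystander, to be left alone: an amber dye bottle, 60 mm diameter, 190 mm tall; origin at its underside, about the middle.
- jar: Bystander, to be left alone: a glass jar, 60 mm diameter, 75 mm tall; origin at its underside, about the middle.
- cup: Bystander, to be left alone: a terracotta cup, 80 mm diameter, 90 mm tall; origin at its underside, about the middle.
- tape: Bystander, to be left alone: a yellow roll of tape lying flat, 96 mm diameter, 45 mm tall; origin at its underside, about the middle.
- mallet: Bystander, to be left alone: a wooden hammer lying between the robot and the rail's left half; origin at its underside, about the middle.
- chisel: Bystander, to be left alone: a screwdriver-like awl with a red handle, lying between the robot and the rail's right half; origin at its underside, about the middle.
There are look-alikes about, which are no part of the job. What is shaped like the index but purple, red or yellow is not meant.

How it is judged:
By the outcome, as a careful person would: the job done as asked, in the order asked, and still so for the second after the job is handed in, with the robot touching nothing.
It also fails if it takes over 32 s, if anything falls off the work surface, if the arm or the gripper's body presses on something with over 40 N, if the wrist force passes 120 N, or if a joint passes its speed limit or range.

ROBOT

A 6-joint arm with a two-finger parallel gripper is mounted at the origin on the work surface. World frame = base frame: x ahead of the robot, y to its left, z up, the work surface at z = 0. Lengths are in m, angles in degrees, forces in N, time in s.
With the tool pointing down it reaches from about 0.325 to 1 m from the base axis. Payload 5.1 kg.
Tool frame: the origin (TCP) lies at the very end of the fingers, on their centre line; the grasp point (between the pads) lies 19 mm behind it; z points along the fingers, y is the line along which they close (so a half turn about z gives the same grasp; the last joint's range is limited). The gripper opens to 85 mm and grips with 20 to 120 N. Pads are 22 mm wide; open, the fingers measure 114 mm over their backs; the gripper's body (76 mm by 85 mm) begins 54 mm behind the grasp point. The pads swing forward as they close: fully open they stand 13 mm farther back than shut.
Start: joints at [67.689, 7.093, 94.555, -0, 78.352, -4.733], TCP at [0.196, 0.62, 0.231] pointing down, gripper open.
Joint ranges: [-149.61, 149.61], [-58.7, 133.49], [1.44, 155.28], [-77.14, 257.14], [18.33, 153.61], [-166.67, 166.67]. Speed limits (degrees/s): [147.25, 147.25, 180, 180, 180, 180].

INTERFACE

Orientations are given as a 3x3 rotation matrix whose columns are the frame's x, y, z axes.
In Python, from bench import manip gives the robot as it stands. The module is installed in compiled form; this text tells all that it offers.
- The arm moves only by the tool drive_tool, never from a script. Its argument "rows" is text: rows parted by semicolons, each of 7 numbers parted by spaces: the shift along the tool's x, y, z as a fraction of full scale, then the turn, a rotation vector about the tool's x, y, z as a fraction of full scale, then the closure, from -1 (fully open) to 1 (shut). In form: x y z wx wy wz jaw; .... A call has 1 to 20 rows; each row is the pose to reach, as a shift and turn from the pose commanded when the call began, along the tool's axes at that moment; what a row does not reach only later rows make up. Full scale, the value 1, is 300 mm for a shift and 90 degrees for a turn. A row lasts 1/8 s, in which the tool goes at most 62.5 mm and 10.7 degrees, less where a joint would pass 70% of its speed; a pose out of reach is approached as far as the arm can. A call with a number of a shift or a turn outside -1 to 1 is refused whole. A call with a gripper value outside its range is refused whole. The fingers move at their own pace and stop on an object; "grip_force" is the grip in N (left out, the last holds). Time passes only in rows, so rows that repeat a pose let the fingers close. It gives the time, the measured TCP pose, the force, the opening and the grip force at its end, in the units of the state.
- manip.read_state(): the state, without advancing time (a new reading comes with each control period).
- manip.capture(name): name is "side" or "top"; returns a dict with "img" (420x560x3 uint8, blue, green, red), "fov_y" (degrees; the focal length in pixels is half the picture's height over the tangent of half this angle, whatever the lens; pixels are square), "cx", "cy" (the principal point, pixels), "k1" (the pictures are not rectified: a ray, as slopes to the right and down, at radius r is drawn at 1 + k1 r^2 times it, then the intrinsics apply), "R" (3x3) and "t" (3): a world point X has camera coordinates R X + t. Camera axes: x right, y down, z forward; pixel columns grow to the right and rows downward; lengths in m; the calibration is good to about 2 mm. A picture is of the moment at which its call begins. There is no depth.
- manip.sign_off(): hands the job in; it is judged then, once.
The state is a dict: "t": time; "qpos": joint angles; "dq": joint speeds; "joint_efforts": joint torques, N m; "position": TCP position; "ee_rot": TCP orientation; "force": force on the tool from outside, world axes, zero at the start; "ft_torque": the same for the moment, N m; "width": opening from 0.0 (shut) to 1.0 (fully open); "grip_force": force on a finger pad.
Only numpy, scipy, OpenCV 4.12 (cv2) and the standard library are available. Lean on these libraries where they do the work, as an engineer would, in place of code of your own. Each camera call takes 0.05 s, during which the arm holds its last target. There are 200 camera calls.

## Working session

There is one attempt and no reset: what is moved stays moved. The work goes in short steps, Python scripts to look and compute and a tool call to move; the robot and the scene stay as the last step left them, time stands still between calls to the robot, and variables do not carry over. Pictures are saved under pics/ and viewed, at most 10 in all, crops included, and the job is handed in when it is done.

Besides the shell and the picture viewer there is one more tool, called after "Request:" by a JSON object that holds its "api" and its "payload". drive_tool: Moves the arm, as the interface text tells. Its arguments: {"type":"object","properties":{"rows":{"type":"string"},"grip_force":{"type":"number"}},"required":["rows"]}

```bash
mkdir -p pics; cat > h.py <<'E'
import numpy as np, cv2
from bench import manip
def cap(n):
    c=manip.capture(n); c['f']=c['img'].shape[0]/2/np.tan(np.radians(c['fov_y']/2)); return c
def ray(c,u,v):
    K=np.array([[c['f'],0,c['cx']],[0,c['f'],c['cy']],[0,0,1]])
    d=np.array([(u-c['cx'])/c['f'],(v-c['cy'])/c['f']]);s=d.copy()
    for _ in range(50): s=d/(1+c['k1']*(s@s))
    R=np.array(c['R']);return -R.T@np.array(c['t']),R.T@np.array([s[0],s[1],1])
def onz(c,u,v,z):
    o,d=ray(c,u,v);return o+d*(z-o[2])/d[2]
def proj(c,X):
    p=np.array(c['R'])@np.array(X)+np.array(c['t']);s=p[:2]/p[2];s=s*(1+c['k1']*(s@s));return s*c['f']+[c['cx'],c['cy']]
E
python3 - <<'E'
from h import *
for n in('top','side'):
    c=cap(n);cv2.imwrite(f'pics/{n}0.png',c['img']);print(n,c['f'],c['cx'],c['cy'],c['k1'],np.round(c['R'],3).tolist(),c['t'])
s=manip.read_state();print(s)
E
```

```text
top 539.6137429461094 274.0666271360351 203.5655501717469 0.041979431433216106 [[-0.025, -1.0, 0.004], [-0.979, 0.023, -0.202], [0.202, -0.009, -0.979]] [0.06973664 0.54867263 1.1766097 ]
side 495.3465660834162 271.49008016892196 212.50486688956434 -0.1856398420133485 [[0.957, -0.288, -0.02], [-0.188, -0.567, -0.802], [0.22, 0.772, -0.597]] [-0.4760423   0.2308516   1.01613057]
{'t': 0.1, 'qpos': array([ 6.76879223e+01,  7.12997393e+00,  9.46269469e+01, -2.35730649e-03,
        7.83519635e+01, -4.73198707e+00]), 'dq': array([-0.07562923, -0.04488399, -0.18140445, -0.10790443, -0.04805221,
       -0.02283151]), 'joint_efforts': array([ 6.69336223e-04, -4.24930036e+01, -3.66655004e+01, -6.05591822e-05,
        3.94722374e-03, -3.35508751e-06]), 'position': array([0.19614376, 0.61911389, 0.23016641]), 'ee_rot': array([[-9.53298160e-01,  3.02030049e-01, -6.84206339e-04],
       [ 3.02030802e-01,  9.53296517e-01, -1.77340444e-03],
       [ 1.16630089e-04, -1.89723458e-03, -9.99998193e-01]]), 'force': array([0.11785207, 0.26332081, 0.62880186]), 'ft_torque': array([0.059603  , 0.01139779, 0.0289361 ]), 'grip_force': 0.0, 'width': 1.004022866455727}
```

View pics/top0.png

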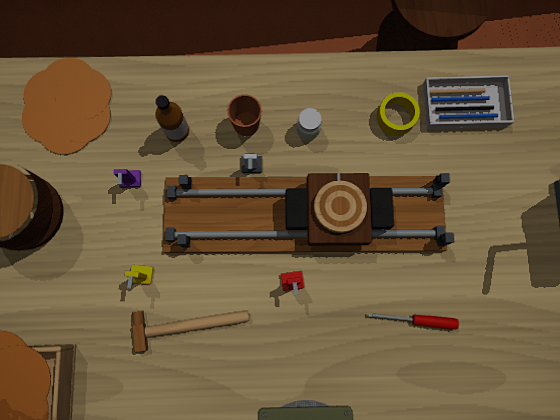

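View pics/side0.png

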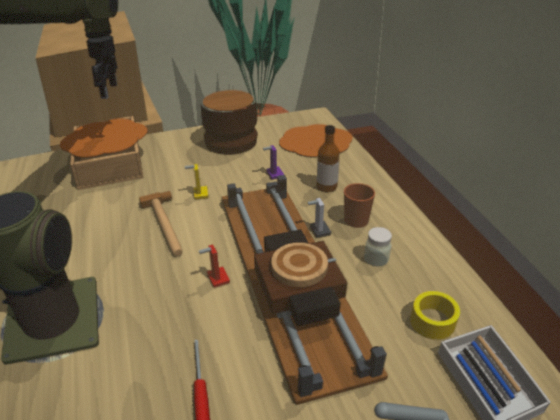

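The top view shows the rail from u≈163 to 446, the sled's block at about (340,206), and the grey index at (251,160). The side view shows the same layout, and the lookalikes are purple, yellow and red. Next I'll enlarge the key areas.

```bash
python3 - <<'E'
import cv2,numpy as np
t=cv2.imread('pics/top0.png')
cv2.imwrite('pics/tc.png',cv2.convertScaleAbs(cv2.resize(t[140:265,150:460],None,fx=2.58,fy=2.58,interpolation=cv2.INTER_CUBIC),alpha=1.6))
a=cv2.resize(t[145:185,230:270],None,fx=10,fy=10,interpolation=cv2.INTER_CUBIC)
b=cv2.resize(t[165:205,318:358],None,fx=10,fy=10,interpolation=cv2.INTER_CUBIC)
cv2.imwrite('pics/td.png',cv2.convertScaleAbs(np.hstack([a,b]),alpha=1.6))
E
```

```text
(no output)
```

View pics/tc.png

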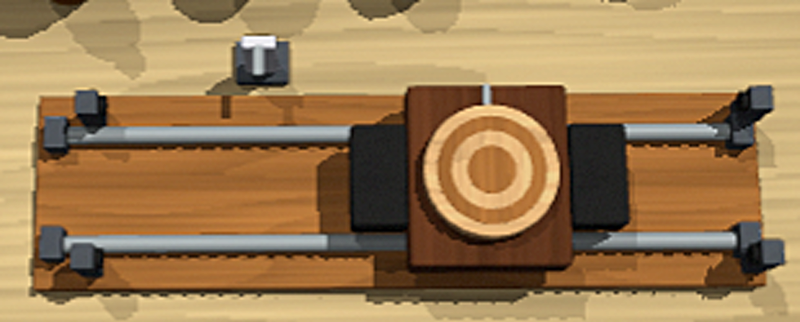

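View pics/td.png

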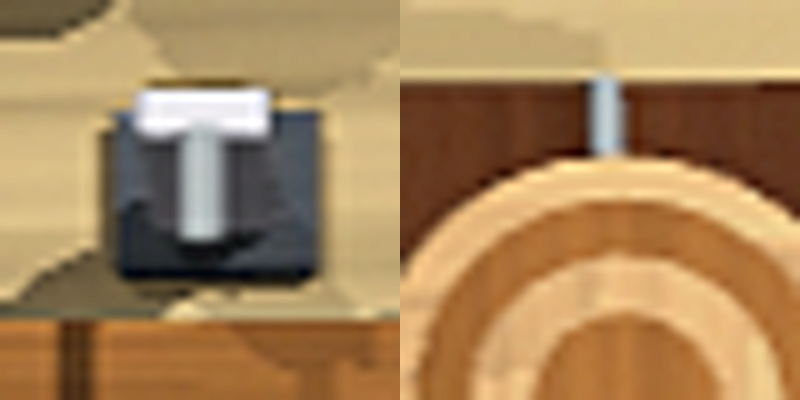

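Crops: pointer tip at about (249.6,168.4), strip end at about (337.9,172.5), buffer outer faces at u≈286 and 393.

```bash
cat >> h.py <<'E'
def rodfit(c):
    im=c['img'].astype(int); m=(im[...,0]>im[...,2]+3)&(im.sum(2)>250)
    out=[]
    for lo,hi in((184,198),(228,242)):
        P=[]
        for u in list(range(195,280,3))+list(range(398,425,3)):
            v=np.where(m[lo:hi,u])[0]
            if 3<=len(v)<=8: P.append(onz(c,u,lo+v.mean(),.034)[:2])
        P=np.array(P);k=np.polyfit(P[:,1],P[:,0],1);out.append((k,len(P),np.std(P[:,0]-np.polyval(k,P[:,1]))))
    return out
E
python3 - <<'E'
from h import *
c=cap('top')
for r in rodfit(c):print(r)
print('cam',-np.array(c['R']).T@c['t'])
for n,u,v,z in(('tip',249.6,168.4,.095),('strip',337.9,172.5,.087),('block',340,206,.105),
  ('bL top',286,210,.087),('bR top',392.5,207,.087),('deckTL',150+406/2.58,140+88/2.58,.085),('deckTR',150+565/2.58,140+87/2.58,.085),('deckBR',150+572/2.58,140+268/2.58,.085),('deckBL',150+409/2.58,140+271/2.58,.085)):
    print(n,onz(c,u,v,z).round(4))
im=cv2.cvtColor(c['img'],cv2.COLOR_BGR2HSV)
s=cap('side')
# ellipse of block via mask: light wood region
b=c['img'].astype(int);m=((b[...,2]>110)&(b[...,2]>b[...,0]+30)).astype(np.uint8)
roi=np.zeros_like(m);roi[176:238,308:370]=m[176:238,308:370]
n,l,st,ce=cv2.connectedComponentsWithStats(roi);print([(x[4],x[:4].tolist()) for x in st],ce.round(1).tolist())
E
```

```text
(array([0.01742926, 0.58437574]), 38, np.float64(0.0005764487081230034))
(array([0.01838928, 0.48517224]), 37, np.float64(0.00030285308474689386))
cam [0.30131569 0.06742633 1.2629243 ]
tip [0.6238 0.1095 0.095 ]
strip [ 0.6117 -0.0888  0.087 ]
block [ 0.5312 -0.0873  0.105 ]
bL top [0.5286 0.0306 0.087 ]
bR top [ 0.5297 -0.2059  0.087 ]
deckTL [ 0.6102 -0.02    0.085 ]
deckTR [ 0.6077 -0.1588  0.085 ]
deckBR [ 0.4488 -0.1552  0.085 ]
deckBL [ 0.4495 -0.0166  0.085 ]
[(np.int32(233615), [0, 0, 560, 420]), (np.int32(1583), [314, 180, 53, 51]), (np.int32(2), [340, 187, 1, 2])] [[279.1, 209.5], [341.5, 205.9], [340.0, 187.5]]
```

Request:
{"api": "drive_tool", "payload": {"rows": "-0.78 -1 0 0 0 0.816 1;-0.78 -1 0 0 0 0.816 1;-0.78 -1 0 0 0 0.816 1;-0.78 -1 0 0 0 0.816 1;-0.78 -1 0 0 0 0.816 1;-0.78 -1 0 0 0 0.816 1;-0.78 -1 0 0 0 0.816 1;-0.78 -1 0 0 0 0.816 1"}}

```text
t: 1.2
position: [0.3291, 0.2622, 0.2313]
ee_rot: [[0.018, 1.0, 0.0], [1.0, -0.018, 0.0], [0.0, 0.0, -1.0]]
force: [0.6, -0.0, -0.3]
width: 0.0
grip_force: 0.0
```

Request:
{"api": "drive_tool", "payload": {"rows": "-1 0.4 0 0 0 0 1;-1 0.4 0 0 0 0 1;-1 0.4 0 0 0 0 1;-1 0.4 0 0 0 0 1;-1 0.4 0 0 0 0 1;-1 0.4 0 0 0 0 1"}}

```text
t: 1.95
position: [0.4443, -0.0412, 0.2312]
ee_rot: [[0.018, 1.0, -0.001], [1.0, -0.018, -0.0], [-0.0, -0.001, -1.0]]
force: [1.2, 0.7, -0.1]
width: 0.002
grip_force: 0.0
```

Request:
{"api": "drive_tool", "payload": {"rows": "-0.71 0.3 0 0 0 0 1;-0.71 0.3 0 0 0 0 1;-0.71 0.3 0 0 0 0 1;-0.71 0.3 0 0 0 0 1;-0.71 0.3 0.553 0 0 0 1;-0.71 0.3 0.553 0 0 0 1;-0.71 0.3 0.553 0 0 0 1;-0.71 0.3 0.553 0 0 0 1"}}

```text
t: 2.95
position: [0.5273, -0.2502, 0.0608]
ee_rot: [[0.014, 1.0, -0.008], [1.0, -0.014, 0.005], [0.005, -0.008, -1.0]]
force: [0.4, -0.3, 0.1]
width: 0.002
grip_force: 0.0
```

```bash
python3 - <<'E'
from h import *
for n in('top','side'):
    c=cap(n);cv2.imwrite(f'pics/{n}1.png',c['img'])
s=manip.read_state();print(s['t'],s['position'],s['force'])
a=cv2.imread('pics/top1.png')[60:340];b=cv2.imread('pics/side1.png')[100:420]
cv2.imwrite('pics/v1.png',np.vstack([a,b]))
E
```

```text
3.05 [ 0.53087839 -0.25287425  0.06651548] [-0.18609028  0.33054724  0.25233248]
```

View pics/v1.png

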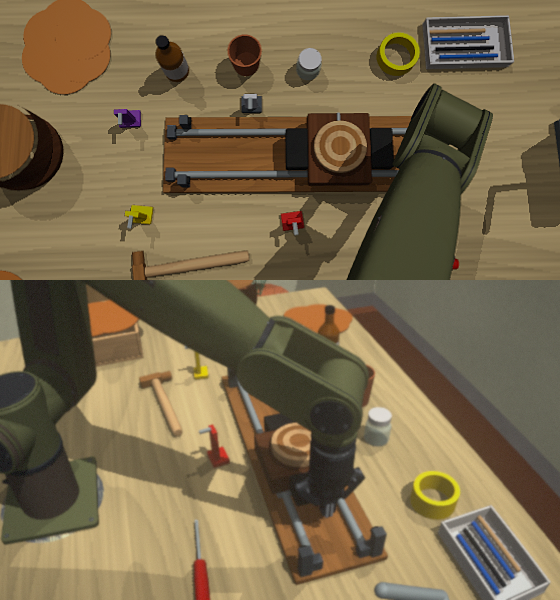

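Request:
{"api": "drive_tool", "payload": {"rows": "0.05 0 0 0 0 0 1;0.08 0 0 0 0 0 1;0.095 0 0 0 0 0 1;0.11 0 0 0 0 0 1;0.125 0 0 0 0 0 1;0.14 0 0 0 0 0 1;0.155 0 0 0 0 0 1;0.17 0 0 0 0 0 1;0.185 0 0 0 0 0 1;0.2 0 0 0 0 0 1;0.215 0 0 0 0 0 1;0.23 0 0 0 0 0 1;0.245 0 0 0 0 0 1;0.23 0 -0.13 0 0 0 1;0.23 0 -0.265 0 0 0 1"}}

```text
t: 4.92
position: [0.5303, -0.1843, 0.1451]
ee_rot: [[0.018, 1.0, -0.002], [1.0, -0.018, 0.001], [0.001, -0.002, -1.0]]
force: [-0.2, -0.1, -0.4]
width: -0.002
grip_force: 0.0
```

```bash
cat >> h.py <<'E'
def sled(tag):
    c=cap('top');cv2.imwrite(f'pics/{tag}.png',c['img']);st=manip.read_state()
    b=c['img'].astype(int);m=((b[...,2]>110)&(b[...,2]>b[...,0]+30)).astype(np.uint8)
    # dark deck/buffers surround the block: cut to deck rows
    m[:176]=0;m[238:]=0
    n,l,s,ce=cv2.connectedComponentsWithStats(m)
    y0=onz(c,341.5,205.9,.105)[1]
    for i in range(1,n):
        if s[i][4]>300 and s[i][2]<75:
            print(st['t'],'comp',s[i].tolist(),ce[i].round(2),'remaining mm',round(1000*(.1985-(onz(c,*ce[i],.105)[1]-y0)),1))
    print('tcp',st['position'].round(4))
E
python3 -c "from h import *;sled('p1')"
```

```text
4.975 comp [0, 176, 33, 61, 1509] [ 13.51 202.69] remaining mm -513.3
4.975 comp [342, 176, 39, 12, 419] [360.66 181.61] remaining mm 243.5
4.975 comp [286, 181, 52, 47, 1779] [311.32 202.42] remaining mm 132.8
tcp [ 0.5339 -0.1859  0.1524]
```

Request:
{"api": "drive_tool", "payload": {"rows": "0.2 0 0 0 0 0 1;0.4 0 0 0 0 0 1;0.6 0 0 0 0 0 1;0.8 0 0 0 0 0 1;1 0 0 0 0 0 1"}}

```text
t: 5.6
position: [0.536, 0.1173, 0.1451]
ee_rot: [[0.018, 1.0, 0.001], [1.0, -0.018, 0.0], [0.0, 0.001, -1.0]]
force: [0.2, -0.3, 0.0]
width: -0.0
grip_force: 0.0
```

```bash
python3 -c "
from h import *
sled('p2');c=cap('side');cv2.imwrite('pics/s2.png',c['img'])
a=cv2.imread('pics/p2.png')[100:380];b=c['img'][100:420]
cv2.imwrite('pics/v2.png',np.vstack([a,b]))"
```

```text
5.65 comp [0, 176, 20, 61, 906] [  8.79 203.48] remaining mm -523.1
5.65 comp [278, 181, 41, 51, 1605] [297.59 205.07] remaining mm 102.5
5.65 comp [164, 213, 40, 18, 552] [183.14 220.72] remaining mm -147.4
tcp [0.5355 0.1235 0.1452]
```

View pics/v2.png

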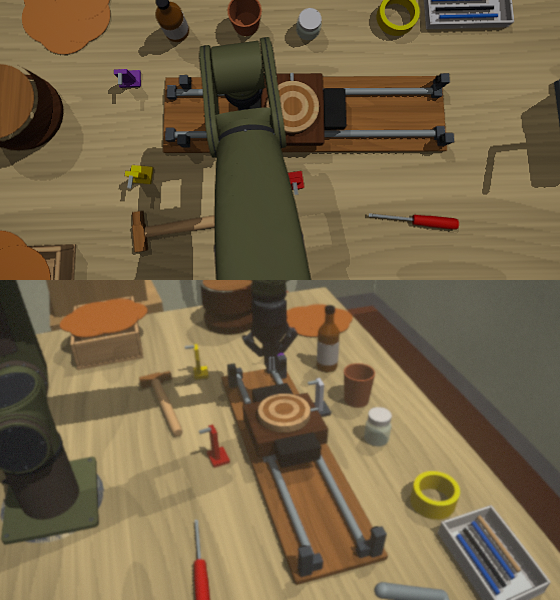

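The sled's block is at about (298,205) in the top view with its right edge at u=319, rolling at about 0.06 m/s, roughly 90 mm before the mark. The gripper hovers above the left buffer. Next I'll go down in front of it.

Request:
{"api": "drive_tool", "payload": {"rows": "0.18 0 0 0 0 0 1;0.36 0 0 0 0 0 1;0.36 0 0.13 0 0 0 1;0.36 0 0.262 0 0 0 1"}}

```text
t: 6.2
position: [0.5387, 0.2239, 0.066]
ee_rot: [[0.017, 1.0, 0.002], [1.0, -0.017, 0.0], [0.0, 0.002, -1.0]]
force: [-0.1, 0.4, -0.7]
width: 0.0
grip_force: 0.0
```

```bash
cat >> h.py <<'E'
def edges(f):
    # right edge of the block at half level, rows through its middle; and deck/buffer right edges
    g=cv2.imread(f'pics/{f}.png').astype(float);o=[]
    for v in range(198,214):
        r=g[v,:,2]; us=[u for u in range(270,385) if r[u]>100>=r[u+1] and r[u+1:u+4].min()<80]
        if us: u=us[-1] if False else us[-1]; o.append(u+(r[u]-100)/(r[u]-r[u+1]))
    return np.round(o,1)
E
python3 -c "
from h import *
sled('p3')
for f in('top0','p1','p2','p3'):
    e=edges(f);print(f,e)"
```

```text
6.25 comp [0, 176, 21, 61, 994] [  8.81 203.53] remaining mm -523.1
6.25 comp [18, 176, 13, 52, 310] [ 23.84 201.73] remaining mm -491.5
6.25 comp [251, 181, 52, 51, 2074] [276.58 205.9 ] remaining mm 56.4
tcp [0.5343 0.2221 0.0593]
top0 [364.7 365.4 365.5 365.8 366.  366.4 366.4 366.4 366.4 366.4 366.4 366.3
 366.2 366.1 365.6 365.4]
p1 [373.2 372.8 372.3 372.1 371.9 371.3 371.2 370.8 370.1 369.4 369.7 368.4
 366.8 367.1 368.  367.3]
p2 [317.4 317.6 317.8 318.3 318.4 318.4 318.4 318.6 318.6 318.4 318.4 318.4
 318.4 318.3 317.7 317.6]
p3 [301.4 301.8 302.1 302.4 302.4 302.4 302.4 302.6 302.6 302.6 302.4 302.4
 302.4 302.3 301.7 301.7]
```

```bash
cat > sim.py <<'E'
import numpy as np
def sim(hand,gap,rem,v,m,lag=.05,k=40,c=.4,T=5,row=.125,f0=.012):
    # hand: mm offsets at row ends from now (start 0); positions along rail, mark at 0, hand surface coordinate
    hs=np.array([0]+list(hand))/1000;x=-rem;h0=-rem+gap;dt=.001;t=0;mx=0;tc=None;te=None;ph=h0
    while t<T:
        h=h0+np.interp(t-lag,np.arange(len(hs))*row,hs);vh=(h-ph)/dt;ph=h
        comp=x-h; F=0
        if comp>0:
            F=max(0,k*comp+c*(v-vh));mx=max(mx,comp);tc=tc or t;te=t
        a=(-F-.1*v-(f0*np.sign(v) if abs(v)>1e-4 else 0))/m
        v+=a*dt;x+=v*dt;t+=dt
        if te and t>te+dt*3 and not hasattr(sim,'q'): pass
        if te==t-dt: xe,ve,=x,v
    return [round(z,4) for z in (tc or -1,te or -1,mx*1000,xe*1000 if te else 0,ve if te else 0,x*1000,v)]
E
python3 - <<'E'
from sim import *
for back in(-2,-4,-6):
  for s in(2.8,3.1,3.4):
    hand=[back/2,back,back]+[back+s*i for i in range(1,14)]
    print(back,s)
    for m in(2.0,2.56,3.2):
      print('   ',m,sim(hand,.037,.0557,.0585,m))
E
```

```text
-2 2.8
    2.0 [0.781, 1.461, np.float64(5.9402), np.float64(2.5131), np.float64(-0.0031), np.float64(1.4568), np.float64(-0.0001)]
    2.56 [0.762, 1.537, np.float64(7.1845), np.float64(4.2057), np.float64(-0.0048), np.float64(1.5618), np.float64(-0.0001)]
    3.2 [0.749, 1.619, np.float64(8.403), np.float64(6.0613), np.float64(-0.0061), np.float64(1.0369), np.float64(-0.0001)]
-2 3.1
    2.0 [0.813, 1.486, np.float64(5.3633), np.float64(5.6241), np.float64(0.0003), np.float64(5.9341), np.float64(0.0001)]
    2.56 [0.79, 1.559, np.float64(6.548), np.float64(7.4336), np.float64(-0.0007), np.float64(7.0785), np.float64(-0.0001)]
    3.2 [0.776, 1.64, np.float64(7.7036), np.float64(9.4493), np.float64(-0.0019), np.float64(8.7291), np.float64(-0.0001)]
-2 3.4
    2.0 [0.851, 1.521, np.float64(4.7736), np.float64(9.1245), np.float64(0.0052), np.float64(11.5208), np.float64(0.0001)]
    2.56 [0.824, 1.588, np.float64(5.9033), np.float64(10.9602), np.float64(0.0033), np.float64(12.3635), np.float64(0.0001)]
    3.2 [0.807, 1.666, np.float64(6.9963), np.float64(13.079), np.float64(0.002), n
[... 1628 characters left out ...]
4(-1.9702), np.float64(-0.0002), np.float64(-2.2931), np.float64(-0.0001)]
    2.56 [0.651, 1.421, np.float64(6.7776), np.float64(0.0201), np.float64(-0.0014), np.float64(-0.5002), np.float64(-0.0001)]
    3.2 [0.641, 1.507, np.float64(7.9029), np.float64(2.1448), np.float64(-0.0024), np.float64(1.0882), np.float64(-0.0001)]
-6 3.4
    2.0 [0.688, 1.36, np.float64(5.0723), np.float64(0.7421), np.float64(0.0039), np.float64(2.2397), np.float64(0.0001)]
    2.56 [0.671, 1.437, np.float64(6.1549), np.float64(2.8344), np.float64(0.0024), np.float64(3.7047), np.float64(0.0001)]
    3.2 [0.66, 1.52, np.float64(7.2145), np.float64(5.1091), np.float64(0.0013), np.float64(5.6204), np.float64(0.0001)]
```

Request:
{"api": "drive_tool", "payload": {"rows": "-0.01 0 0 0 0 0 1;-0.02 0 0 0 0 0 1;-0.02 0 0 0 0 0 1;-0.01 0 0 0 0 0 1;0.001 0 0 0 0 0 1;0.011 0 0 0 0 0 1;0.021 0 0 0 0 0 1;0.032 0 0 0 0 0 1;0.042 0 0 0 0 0 1;0.052 0 0 0 0 0 1;0.063 0 0 0 0 0 1;0.073 0 0 0 0 0 1;0.083 0 0 0 0 0 1;0.1 0 0 0 0 0 1;0.13 0 0 0 0 0 1"}}

```text
t: 8.12
position: [0.5388, 0.2625, 0.0663]
ee_rot: [[0.018, 1.0, 0.0], [1.0, -0.018, -0.0], [-0.0, 0.0, -1.0]]
force: [-0.4, 0.0, -0.0]
width: 0.002
grip_force: 0.0
```

```bash
python3 -c "
from h import *
sled('p4');print(edges('p4'));c=cap('side');cv2.imwrite('pics/s4.png',c['img']);cv2.imwrite('pics/p5.png',cap('top')['img']);print(edges('p5'))
a=cv2.imread('pics/p4.png')[140:260,180:360];b=c['img'][150:350,190:390]
cv2.imwrite('pics/v4.png',np.hstack([cv2.convertScaleAbs(cv2.resize(a,(450,300),interpolation=2),alpha=1.6),cv2.resize(b,(300,300),interpolation=2)]))"
```

```text
8.175 comp [0, 176, 20, 61, 997] [  8.79 203.48] remaining mm -523.1
8.175 comp [18, 176, 13, 52, 309] [ 23.8  201.79] remaining mm -491.5
8.175 comp [222, 181, 53, 51, 2082] [248.16 206.05] remaining mm -5.8
tcp [0.5389 0.2636 0.0665]
[272.8 273.3 273.5 273.6 274.  274.  274.2 274.3 274.3 274.3 274.3 274.2
 273.7 273.7 273.4 273.3]
[272.8 273.3 273.4 273.6 274.  274.  274.2 274.3 274.4 274.3 274.4 274.2
 273.7 273.7 273.4 273.3]
```

View pics/v4.png

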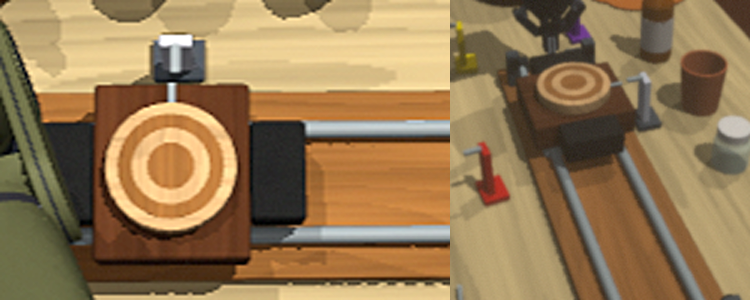

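The sled is standing with the strip at u≈248.8, just past the pointer at about 249.6. I'll measure this sub-pixel.

```bash
python3 - <<'E'
from h import *
c=cap('top');cv2.imwrite('pics/p6.png',c['img']);print(manip.read_state()['t'],edges('p6')[6:10])
t0=cv2.imread('pics/top0.png')
def cen(img,v,a,b):
    g=img[v,a:b].astype(float).sum(1);w=np.clip(g-np.median(g)-25,0,None)
    return (w*np.arange(a,b)).sum()/w.sum()
for v in(162,164,165,166,167,168):
    u=cen(c['img'],v,243,258);u0=cen(t0,v,243,257);print('tip',v,round(u,2),round(u0,2),onz(c,u,v,.095)[:2].round(4))
for v in(172,174,175,176,177,178,179):
    u=cen(c['img'],v,241,257);print('strip now',v,round(u,2),onz(c,u,v,.087)[:2].round(4))
for v in(174,175,176,177,178,179):
    u=cen(t0,v,330,346);print('strip 0',v,round(u,2),onz(c,u,v,.087)[:2].round(4))
E
```

```text
8.325 [274.2 274.3 274.4 274.3]
tip 162 249.63 249.64 [0.6387 0.1092]
tip 164 249.64 249.63 [0.634  0.1093]
tip 165 249.69 249.67 [0.6317 0.1092]
tip 166 249.69 249.7 [0.6294 0.1092]
tip 167 249.71 249.7 [0.6271 0.1092]
tip 168 249.71 249.57 [0.6247 0.1093]
strip now 172 241.0 [0.6181 0.1293]
strip now 174 248.21 [0.6131 0.1132]
strip now 175 248.19 [0.6107 0.1132]
strip now 176 248.19 [0.6084 0.1133]
strip now 177 248.2 [0.6061 0.1133]
strip now 178 248.2 [0.6038 0.1133]
strip now 179 248.19 [0.6015 0.1134]
strip 0 174 338.09 [ 0.6083 -0.089 ]
strip 0 175 338.26 [ 0.6059 -0.0893]
strip 0 176 338.24 [ 0.6036 -0.0891]
strip 0 177 338.24 [ 0.6013 -0.089 ]
strip 0 178 338.23 [ 0.599  -0.0889]
strip 0 179 338.23 [ 0.5967 -0.0888]
```

Overshot the mark by 3.8 mm and standing still. I'll creep back in against the left buffer for a tiny correction.

Request:
{"api": "drive_tool", "payload": {"rows": "-0.008 0 0 0 0 0 1;-0.016 0 0 0 0 0 1;-0.024 0 0 0 0 0 1;-0.031 0 0 0 0 0 1;-0.037 0 0 0 0 0 1;-0.042 0 0 0 0 0 1;-0.045 0 0 0 0 0 1;-0.047 0 0 0 0 0 1;-0.0485 0 0 0 0 0 1;-0.0495 0 0 0 0 0 1;-0.05 0 0 0 0 0 1;-0.0505 0 0 0 0 0 1;-0.051 0 0 0 0 0 1;-0.0515 0 0 0 0 0 1"}}

```text
t: 10.07
position: [0.5385, 0.2468, 0.0663]
ee_rot: [[0.018, 1.0, 0.0], [1.0, -0.018, 0.0], [0.0, 0.0, -1.0]]
force: [1.3, -0.1, -0.9]
width: 0.002
grip_force: 0.0
```

```bash
cat >> h.py <<'E'
def off(tag):
    c=cap('top');cv2.imwrite(f'pics/{tag}.png',c['img']);s=manip.read_state();r=[]
    for v in range(174,180):
        g=c['img'][v,241:257].astype(float).sum(1);w=np.clip(g-np.median(g)-25,0,None);u=(w*np.arange(241,257)).sum()/w.sum()
        r.append(onz(c,u,v,.087)[1]-.1094)
    print(s['t'],'past mark mm',round(1000*np.median(r),2),'edge',edges(tag)[6:10].mean().round(2),'tcp',s['position'].round(4))
E
python3 -c "from h import *;off('p7')"
```

```text
10.125 past mark mm 3.88 edge 274.27 tcp [0.5386 0.2468 0.0663]
```

Request:
{"api": "drive_tool", "payload": {"rows": "-0.0006 0 0 0 0 0 1;-0.0012 0 0 0 0 0 1;-0.0018 0 0 0 0 0 1;-0.0024 0 0 0 0 0 1;-0.003 0 0 0 0 0 1;-0.0035 0 0 0 0 0 1;-0.004 0 0 0 0 0 1;-0.0045 0 0 0 0 0 1;-0.005 0 0 0 0 0 1;-0.0055 0 0 0 0 0 1;-0.006 0 0 0 0 0 1;-0.0065 0 0 0 0 0 1;-0.007 0 0 0 0 0 1;-0.0075 0 0 0 0 0 1;-0.008 0 0 0 0 0 1;-0.0085 0 0 0 0 0 1;-0.009 0 0 0 0 0 1;-0.0095 0 0 0 0 0 1"}}

```text
t: 12.38
position: [0.5385, 0.2439, 0.0664]
ee_rot: [[0.018, 1.0, 0.0], [1.0, -0.018, 0.0], [0.0, 0.0, -1.0]]
force: [-1.6, -0.3, -0.2]
width: 0.001
grip_force: 0.0
```

```bash
python3 -c "from h import *;off('p8')"
```

```text
12.425 past mark mm 1.95 edge 275.18 tcp [0.5385 0.2439 0.0663]
```

Request:
{"api": "drive_tool", "payload": {"rows": "-0.0005 0 0 0 0 0 1;-0.001 0 0 0 0 0 1;-0.0015 0 0 0 0 0 1;-0.002 0 0 0 0 0 1;-0.0025 0 0 0 0 0 1;-0.003 0 0 0 0 0 1;-0.0035 0 0 0 0 0 1;-0.004 0 0 0 0 0 1;-0.0045 0 0 0 0 0 1"}}

```text
t: 13.55
position: [0.5385, 0.2426, 0.0663]
ee_rot: [[0.018, 1.0, 0.0], [1.0, -0.018, 0.0], [0.0, 0.0, -1.0]]
force: [-0.0, -0.3, -0.0]
width: -0.003
grip_force: 0.0
```

```bash
python3 -c "from h import *;off('p9')"
```

```text
13.6 past mark mm 0.44 edge 275.65 tcp [0.5385 0.2426 0.0663]
```

Request:
{"api": "drive_tool", "payload": {"rows": "0.01 0 0 0 0 0 1;0.03 0 0 0 0 0 1;0.06 0 0 0 0 0 1;0.1 0 0 0 0 0 1;0.13 0 0 0 0 0 1;0.13 0 -0.15 0 0 0 1;0.13 0 -0.3 0 0 0 1;0.13 0 -0.4 0 0 0 1;0.13 0 -0.4 0 0 0 1;0.13 0 -0.4 0 0 0 1"}}

```text
t: 14.85
position: [0.5385, 0.2816, 0.1849]
ee_rot: [[0.018, 1.0, -0.002], [1.0, -0.018, -0.001], [-0.001, -0.002, -1.0]]
force: [-0.9, -0.8, -0.3]
width: 0.002
grip_force: 0.0
```

```bash
python3 -c "from h import *;off('p10')"
```

```text
14.9 past mark mm -0.1 edge 275.97 tcp [0.5381 0.2814 0.1841]
```

Request:
{"api": "drive_tool", "payload": {"rows": "0 0 0 0 0 0 1;0 0 0 0 0 0 1;0 0 0 0 0 0 1;0 0 0 0 0 0 1;0 0 0 0 0 0 1;0 0 0 0 0 0 1;0 0 0 0 0 0 1;0 0 0 0 0 0 1"}}

```text
t: 15.9
position: [0.5392, 0.2816, 0.1863]
ee_rot: [[0.018, 1.0, 0.0], [1.0, -0.018, 0.0], [0.0, 0.0, -1.0]]
force: [-0.1, -0.1, 1.4]
width: 0.001
grip_force: 0.0
```

```bash
python3 -c "from h import *;off('p11')"
```

```text
15.95 past mark mm -0.12 edge 275.97 tcp [0.5392 0.2816 0.1863]
```

The sled is at rest on the mark and released, so I'm handing in.

```bash
python3 -c "from bench import manip;print(manip.sign_off())"
```

```text
the job is handed in; nothing more can be done
None
```

I pushed the sled, caught it while it was still rolling, and left it released and standing still, with the strip within about 0.2 mm of the pointer by the top camera; the catch ended 3.9 mm past the mark, so I eased it back with a slow push on the left buffer, and I handed in at about 16 s of the 32 s allowed.

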